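# Load the split-lid sample chiller with vial baskets and shut the lapped lid

## Robot

A 6-joint arm with a two-finger parallel gripper is mounted at the origin on the work surface. World frame = base frame: x ahead of the robot, y to its left, z up, the work surface at z = 0. Lengths are in m, angles in rad, forces in N, time in s.
With the tool pointing down it reaches from about 0.375 to 0.925 m from the base axis. Payload 5.7 kg.
Tool frame: the origin (TCP) lies at the very end of the fingers, on their centre line; the grasp point (between the pads) lies 19 mm behind it; z points along the fingers, y is the line along which they close (so a half turn about z gives the same grasp; the last joint's range is limited). The gripper opens to 88 mm and grips with 3 to 60 N. Pads are 20 mm wide; open, the fingers measure 115 mm over their backs; the gripper's body (75 mm by 178 mm) begins 61 mm behind the grasp point.
Start: joints at [1.047, 0.359, 1.51, -0, 1.272, -0.115], TCP at [0.238, 0.551, 0.223] pointing down, gripper open.
Joint ranges: [-2.97, 2.97], [-1.01, 2.36], [0.21, 2.38], [-0.96, 4.11], [0.2, 2.71], [-2.98, 2.98]. Speed limits (rad/s): [2.39, 2.39, 3.14, 3.14, 3.14, 3.14].

## Interface

Orientations are given as a rotation vector (axis times angle).
In Python, from rig import * gives the robot as it stands. The module is installed in compiled form; this text tells all that it offers.
- The arm moves only by the shell command python3 -m crank 'ROWS' [FORCE]. ROWS is JSON, a list of rows, each a list of 3 entries, a list of its own where there are three numbers: the opening, from -1 (shut) to 1 (fully open), then the shift along the tool's x, y, z in m, then the turn about the tool's z in degrees. A call has 1 to 8 rows; each row shifts and turns the commanded pose from where the row before left it, along the tool's axes as they then stand; what a row does not reach is not made up. A row lasts 1/8 s, in which the tool goes at most 62.5 mm and 10.7 degrees, less where a joint would pass 70% of its speed; a pose out of reach is approached as far as the arm can. A call is refused whole if a number of a shift passes 0.0625 or a number of a turn 10.7, either way. A call with a gripper value outside its range is refused whole. The fingers move at their own pace and stop on an object; FORCE is the grip in N (left out, the last holds). Time passes only in rows, so rows that do not move let the fingers close. It gives the time, the measured TCP pose, the force, the opening and the grip force at its end, in the units of the state.
- state(): the state, without advancing time (a new reading comes with each control period).
- get_image(name): name is "scene" or "top" or "wrist"; returns the picture (420x560x3 uint8, red, green, blue); there is no depth.
- camera_info(name): a dict with "fx", "fy", "cx", "cy" (pixels), "world_from_camera" (4x4, takes a point from camera to world coordinates). Camera axes: x right, y down, z forward; pixel columns grow to the right and rows downward; lengths in m; the calibration is good to about 2 mm. A picture is of the moment at which its call begins: read the wrist's pose just before it. camera_info takes no time and is no camera call; for the wrist camera it gives the pose at the moment of the call.
- hand_in(): hands the job in; it is judged then, once.
The state is a dict: "time_s": time; "joint_positions": joint angles; "joint_vel": joint speeds; "effort": joint torques, N m; "position": TCP position; "orientation": TCP orientation; "wrist_force": force on the tool from outside, world axes, zero at the start; "ft_torque": the same for the moment, N m; "gripper_width": opening from 0.0 (shut) to 1.0 (fully open); "grasp_force": force on a finger pad.
Only numpy, scipy, OpenCV 4.12 (cv2) and the standard library are available. Lean on these libraries where they do the work, as an engineer would, in place of code of your own. Each camera call takes 0.05 s, during which the arm holds its last target. There are 200 camera calls.

## Task

Open the sample chiller on the bench by swinging both lid leaves up and over until they stand open on their own, then hang every vial basket standing on the bench inside it by its handle, each on its own pair of hooks. With all of them hung, shut the lid so that its edges lap: first the right-hand leaf with the stepped (rebated) edge, and only once that is fully down the left-hand leaf, so that its flange lies over the step. Leave the bottle, the carton and the tray on the bench undisturbed.

Things in the scene. Friction and masses are not known exactly. Their poses are not given: they have to be found in the camera images.
- chest: white chiller chest, fixed. Origin on the bench under the middle hooks; x runs along it away from the robot, y left, z up. Outside x -192..182 (then a grey cooling unit, 152 high, to 242), y -115..115 mm, rim 140 high; inside x -176..162, y -95..95, floor at 12 mm. Two lid leaves 374 mm long hinge on the left and right rims (along x) and meet in the middle; open, their edges stand about 255 mm over the bench
- flanged_leaf (a joint): left lid leaf (hinged on the +y rim), 114 wide, 14 thick, plus a 4 mm flange strip level with its top reaching 16 mm over the other leaf's step: opens first, shuts last. 0 = shut, 1.83 (105 deg) = open stop; it balances at about 1.44: below, its weight lowers it shut, above, it lies back open. Damped 0.2 N m s/rad: falls in about 2 s. Lifting takes about 4 N at the handle
- rebated_leaf (a joint): right lid leaf (hinged on the -y rim), 14 thick and 95 wide, then stepped down to 8 mm thick for its last 18 mm, which lie under the left leaf's flange. Values, balance, damping and weight as the left leaf. If the left leaf is shut first, its flange holds this one about 0.14 rad ajar
- flanged_handle (a point): middle of the left leaf's bar handle: round bar 9 mm thick, 90 long, parallel to the hinge, on posts at its two ends, its centre 42 mm off the leaf's outer face. Shut, it is 90 mm from the hinge line and 56 above it (196 over the bench); it turns with the leaf. The leaf reaches 24 mm (flange 40) past it
- rebated_handle (a point): middle of the right leaf's handle, made alike: 42 mm off the leaf's outer face; shut, 70 mm from the hinge line, 56 above it. The leaf reaches 43 mm past it
- flanged_hinge (a point): point on the left leaf's hinge line, beside the middle of its handle, at the outer edge of the left rim, 140 mm over the bench
- rebated_hinge (a point): the like point on the right leaf's hinge line, on the right rim
- hook0 (a point): hook pair nearest the robot: where a hung basket's bar centre lies, 118 mm over the bench; axes as the chest's; play 7 mm in x and y. Two 7 mm rod hooks at y +-37: arms from the side walls at x +15, running to -x, tips upturned 22 mm at x -20; the middle is free for fingers. Lower a basket 49 mm nearer the robot (gap 57 mm), move it to +x, bar over the tips, let down. Pairs 95 mm apart
- hook1 (a point): middle hook pair: where a hung basket's bar centre lies, 118 mm over the bench; axes as the chest's; play 7 mm in x and y. Two 7 mm rod hooks at y +-37: arms from the side walls at x +15, running to -x, tips upturned 22 mm at x -20; the middle is free for fingers. Lower a basket 49 mm nearer the robot (gap 57 mm), move it to +x, bar over the tips, let down. Pairs 95 mm apart
- hook2 (a point): hook pair furthest from the robot: where a hung basket's bar centre lies, 118 mm over the bench; axes as the chest's; play 7 mm in x and y. Two 7 mm rod hooks at y +-37: arms from the side walls at x +15, running to -x, tips upturned 22 mm at x -20; the middle is free for fingers. Lower a basket 49 mm nearer the robot (gap 57 mm), move it to +x, bar over the tips, let down. Pairs 95 mm apart
- basket1_bar (a point): a vial basket (absent in some runs): steel trough 36 mm (its x) by 104 (its y) holding four capped vials, 46 high, 0.15 to 0.31 kg, z up. This point: middle of its handle bar, 96 mm above its underside; bar 8 x 8 mm along the basket's y on upright straps at its ends, 96 mm clear between them. Hung, its underside is 10 mm over the chest's floor. Any basket may go on any hook pair
- basket2_bar (a point): a vial basket (absent in some runs): steel trough 36 mm (its x) by 104 (its y) holding four capped vials, 46 high, 0.15 to 0.31 kg, z up. This point: middle of its handle bar, 96 mm above its underside; bar 8 x 8 mm along the basket's y on upright straps at its ends, 96 mm clear between them. Hung, its underside is 10 mm over the chest's floor. Any basket may go on any hook pair
- basket3_bar (a point): a vial basket (absent in some runs): steel trough 36 mm (its x) by 104 (its y) holding four capped vials, 46 high, 0.15 to 0.31 kg, z up. This point: middle of its handle bar, 96 mm above its underside; bar 8 x 8 mm along the basket's y on upright straps at its ends, 96 mm clear between them. Hung, its underside is 10 mm over the chest's floor. Any basket may go on any hook pair
- reagent_bottle: an amber glass bottle 130 mm tall, 68 mm across, with a screw cap; origin under its middle. A bystander: leave it where it stands
- vial_carton: a closed cardboard carton 120 x 90 x 55 mm; origin under its middle. A bystander: leave it where it stands
- vial_tray: a flat white tray 110 x 160 x 22 mm carrying small amber vials; origin under its middle. A bystander: leave it where it stands

How it is judged:
By the outcome, as a careful person would: the job done as asked, in the order asked, and still so for the second after the job is handed in, with the robot touching nothing.
Of basket1, basket2, basket3 only 2 to 3 are there at a start; the rules pass over those that are not, and their reading is None.
At some moment in a run one of basket1, basket2, basket3 may be knocked a few centimetres aside while the robot is not near it.
It also fails if it takes over 210 s, if anything falls off the work surface, if the arm or the gripper's body presses on something with over 40 N, if the wrist force passes 120 N, or if a joint passes its speed limit or range.

## Working session

There is one attempt and no reset: what is moved stays moved. The work goes in short steps, Python scripts to look and compute and a shell command to move; the robot and the scene stay as the last step left them, time stands still between calls to the robot, and variables do not carry over. Pictures are saved under pics/ and viewed, at most 14 in all, crops included, and the job is handed in when it is done.

```bash
mkdir -p pics; python3 - <<'E'
from rig import *
import cv2, numpy as np
s=state(); print({k:np.round(v,3).tolist() for k,v in s.items()})
for n in("scene","top"):
    cv2.imwrite(f"pics/{n}0.png",cv2.cvtColor(get_image(n),cv2.COLOR_RGB2BGR))
    c=camera_info(n);print(n,c["fx"],c["fy"],c["cx"],c["cy"],np.round(c["world_from_camera"],4).tolist())
c=camera_info("wrist");print(c["fx"],np.round(c["world_from_camera"],4).tolist())
E
```

```text
{'time_s': 0.0, 'joint_positions': [1.047, 0.359, 1.511, 0.0, 1.272, -0.115], 'joint_vel': [-0.001, 0.001, -0.0, -0.001, -0.0, 0.001], 'effort': [0.001, -51.538, -27.073, 0.068, 0.035, -0.0], 'position': [0.238, 0.55, 0.222], 'orientation': [-0.638, -3.076, 0.003], 'wrist_force': [0.357, 0.332, 0.474], 'ft_torque': [0.01, 0.001, -0.05], 'grasp_force': 0.0, 'gripper_width': 1.0}
scene 462.3510864632526 462.3510864632526 280.15416628618476 206.71815161533425 [[-0.4747, 0.508, -0.7187, 1.3916], [0.8798, 0.2956, -0.3722, 0.4997], [0.0234, -0.8091, -0.5872, 0.8581], [0.0, 0.0, 0.0, 1.0]]
top 392.3575357885361 392.3575357885361 280.7039972601129 217.32482708301643 [[-0.0107, -0.9888, 0.149, 0.357], [-0.9999, 0.0096, -0.0084, 0.0571], [0.0069, -0.1491, -0.9888, 1.4773], [0.0, 0.0, 0.0, 1.0]]
360.69472950000767 [[0.3967, 0.8807, 0.2589, 0.166], [0.9179, -0.3801, -0.1136, 0.5806], [-0.0016, 0.2828, -0.9592, 0.3845], [0.0, 0.0, 0.0, 1.0]]
```

View pics/scene0.png

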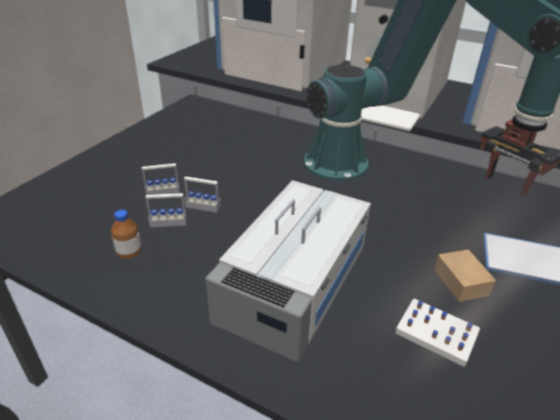

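View pics/top0.png

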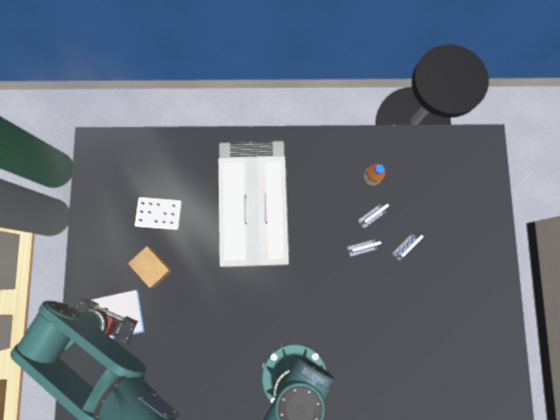

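The scene shows a shut chest with handles at about (245,208) and (266,208) in the top view. Three baskets stand to its right, at about (374,216), (364,247) and (407,246), with the bottle at (375,174). I'll enlarge this region.

```bash
cat > h.py <<'E'
from rig import *
import cv2, numpy as np
from scipy.spatial.transform import Rotation as R
def px2w(n,u,v,z,c=None):
    c=c or camera_info(n);T=np.array(c["world_from_camera"])
    d=T[:3,:3]@[(u-c["cx"])/c["fx"],(v-c["cy"])/c["fy"],1];o=T[:3,3]
    return o+d*(z-o[2])/d[2]
def w2px(n,p,c=None):
    c=c or camera_info(n);T=np.array(c["world_from_camera"])
    q=T[:3,:3].T@(np.array(p)-T[:3,3]);return np.array([c["fx"]*q[0]/q[2]+c["cx"],c["fy"]*q[1]/q[2]+c["cy"]])
def save(n,f,crop=None,k=1):
    im=cv2.cvtColor(get_image(n),cv2.COLOR_RGB2BGR)
    if crop: a,b,c,d=crop; im=im[b:d,a:c]
    cv2.imwrite(f"pics/{f}.png",cv2.resize(im,None,fx=k,fy=k,interpolation=cv2.INTER_CUBIC))
def st():
    s=state();Rm=R.from_rotvec(s["orientation"]).as_matrix()
    print("t%.2f"%s["time_s"],"p",np.round(s["position"],4),"x",np.round(Rm[:,0],3),"y",np.round(Rm[:,1],3),"z",np.round(Rm[:,2],3),"F",np.round(s["wrist_force"],1),"w%.3f g%.1f"%(s["gripper_width"],s["grasp_force"]))
    return np.array(s["position"]),Rm
E
python3 - <<'E'
from h import *
im=cv2.imread("pics/top0.png")[130:280,200:440]
cv2.imwrite("pics/crop0.png",cv2.resize(im,None,fx=3.3,fy=3.3,interpolation=cv2.INTER_CUBIC))
E
```

```text
(no output)
```

View pics/crop0.png

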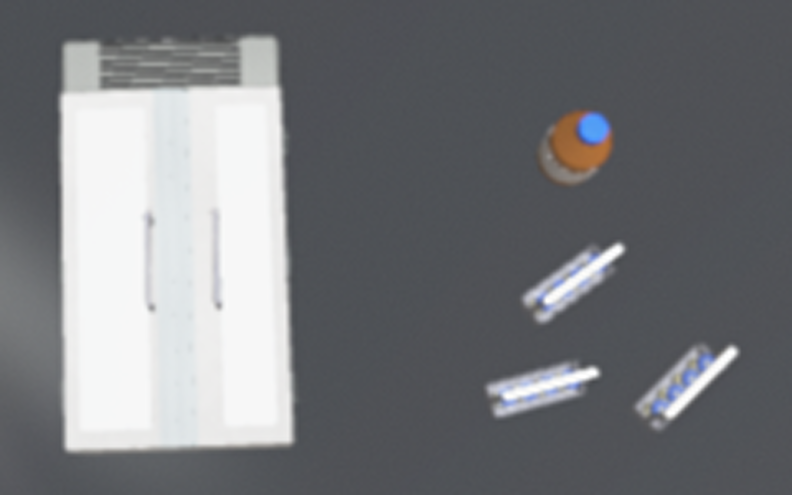

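```bash
python3 - <<'E'
from h import *
c=camera_info("top")
f=lambda u,v,z:px2w("top",u/3.3+200-.3,v/3.3+130-.3,z,c)
for n,l,z in [("rim",[(66,450),(293,443),(62,94),(280,88)],.154),("hL",[(150,213),(152,309)],.196),("hR",[(214,209),(218,307)],.196),("b1",[(543,304),(622,247)],.096),("b2",[(503,399),(598,372)],.096),("b3",[(669,416),(736,349)],.096)]:
    P=np.array([f(*p,z) for p in l]);d=P[-1]-P[0]
    print(n,np.round(P[:,:2],3).tolist(),"mid",np.round(P.mean(0),4)[:2],"len",np.round(np.linalg.norm(d),3),"ang",np.round(np.degrees(np.arctan2(d[1],d[0])),1))
E
```

```text
rim [[0.394, 0.252], [0.398, 0.021], [0.767, 0.26], [0.772, 0.03]] mid [0.5826 0.1409] len 0.438 ang -30.4
hL [[0.629, 0.164], [0.531, 0.161]] mid [0.58   0.1626] len 0.098 ang -178.7
hR [[0.632, 0.099], [0.533, 0.096]] mid [0.5825 0.0974] len 0.1 ang -178.0
b1 [[0.546, -0.252], [0.608, -0.34]] mid [ 0.5769 -0.2961] len 0.108 ang -55.2
b2 [[0.444, -0.205], [0.472, -0.308]] mid [ 0.4581 -0.2562] len 0.107 ang -74.9
b3 [[0.424, -0.381], [0.495, -0.457]] mid [ 0.4598 -0.4193] len 0.104 ang -47.1
```

```bash
python3 -m crank '[[0,[0,0,-0.035],-10],[0,[0,0,-0.035],-10],[0,[0,0,-0.03],-4.8],[0,[-0.03,-0.035,0],0],[0,[-0.03,-0.035,0],0],[0,[-0.03,-0.035,0],0],[0,[-0.03,-0.035,0],0],[0,[-0.03,-0.035,0],0]]' 20 && python3 -m crank '[[0,[-0.03,-0.035,0],0],[0,[-0.03,-0.035,0],0],[0,[-0.03,-0.035,0],0],[0,[-0.03,-0.035,0],0],[0,[-0.03,-0.035,0],0],[0,[-0.043,-0.003,0],0],[0,[0,0,0],0],[0,[0,0,0],0]]' && python3 - <<'E'
from h import *
save("wrist","w1",k=1); st(); c=camera_info("wrist")
for p in [(.581,.1626,.196),(.581,.0974,.196)]: print(w2px("wrist",p,c))
E
```

```text
time_s: 1.1
position: [0.3933, 0.3778, 0.3223]
orientation: [0.038, -3.141, 0.001]
wrist_force: [0.3, 1.1, 0.2]
gripper_width: 0.503
grasp_force: 0.0
time_s: 2.1
position: [0.5891, 0.2059, 0.3219]
orientation: [0.038, -3.139, 0.0]
wrist_force: [-0.7, 0.4, 0.1]
gripper_width: 0.496
grasp_force: 0.0
t2.15 p [0.5888 0.2061 0.3222] x [-1.    -0.025  0.002] y [-0.025  1.    -0.   ] z [-0.002 -0.    -1.   ] F [-0.4 -0.3  0.2] w0.500 g0.0
[228.98678108 193.01354091]
[149.57842849 191.05372692]
```

View pics/w1.png

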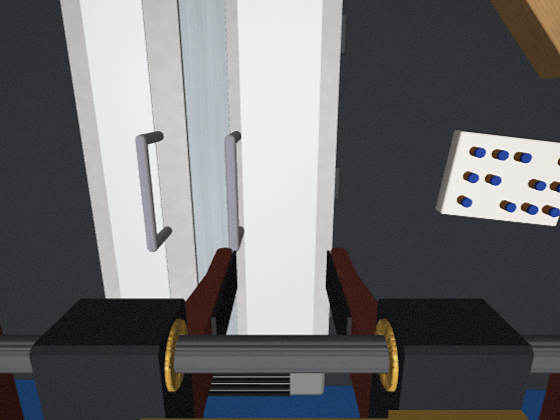

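The flanged handle bar runs from about (231,138) to (235,243), and the rebated one from (142,141) to (152,246).

```bash
python3 - <<'E'
from h import *
c=camera_info("wrist")
for l,z in [([(231,138),(235,243)],.196),([(142,141),(152,246)],.196),([(343,0),(322,372)],.154),([(65,0),(106,300)],.154)]:
    P=np.array([px2w("wrist",*p,z,c) for p in l]);print(np.round(P,4)[:,:2].tolist(),np.round(P.mean(0),4),np.degrees(np.arctan2(*(P[0]-P[1])[[1,0]])))
E
```

```text
[[0.5364, 0.1649], [0.6249, 0.1671]] [0.5807 0.166  0.196 ] -178.5683125919319
[[0.5405, 0.0945], [0.6295, 0.0957]] [0.585  0.0951 0.196 ] -179.23241770124562
[[0.4269, 0.2521], [0.7912, 0.2558]] [0.6091 0.254  0.154 ] -179.41486504840157
[[0.4327, 0.0253], [0.7079, 0.0281]] [0.5703 0.0267 0.154 ] -179.40643021170231
```

```bash
python3 -m crank '[[0,[0.008,-0.040,0],0],[0,[0,0,0.0345],0],[0,[0,0,0.0345],0],[0,[0,0,0.0345],0],[0,[0,0,0.0345],0],[-1,[0,0,0],0],[-1,[0,0,0],0],[-1,[0,0,0],0]]' 20 && python3 -m crank '[[-1,[0,0,0],0]]'
```

```text
time_s: 3.15
position: [0.5839, 0.1661, 0.1866]
orientation: [-0.038, 3.138, 0.001]
wrist_force: [-0.4, 0.3, 0.4]
gripper_width: 0.196
grasp_force: 0.0
time_s: 3.28
position: [0.5838, 0.1653, 0.1862]
orientation: [-0.038, 3.139, -0.002]
wrist_force: [-0.0, 1.6, 4.5]
gripper_width: 0.097
grasp_force: 20.0
```

```bash
python3 -m crank '[[-1,[0,0.0055,-0.0074],0],[-1,[0,0.0056,-0.0073],0],[-1,[0,0.0067,-0.0063],0],[-1,[0,0.0068,-0.0063],0],[-1,[0,0.0077,-0.0051],0],[-1,[0,0.0078,-0.005],0],[-1,[0,0.0085,-0.0036],0],[-1,[0,0.0085,-0.0036],0]]' && python3 -m crank '[[-1,[0,0.009,-0.0021],0],[-1,[0,0.009,-0.0021],0],[-1,[0,0.0092,-0.0005],0],[-1,[0,0.0092,-0.0004],0],[-1,[0,0.0092,0.0011],0],[-1,[0,0.0092,0.0011],0],[-1,[0,0.0089,0.0027],0],[-1,[0,0.0088,0.0027],0]]' && python3 -m crank '[[-1,[0,0.0083,0.0042],0],[-1,[0,0.0082,0.0042],0],[-1,[0,0.0074,0.0055],0],[-1,[0,0.0073,0.0056],0],[-1,[0,0,0],0]]'
```

```text
time_s: 4.28
position: [0.5825, 0.2204, 0.2315]
orientation: [-0.037, 3.139, -0.007]
wrist_force: [-0.4, -7.9, 6.0]
gripper_width: 0.098
grasp_force: 20.0
time_s: 5.28
position: [0.5807, 0.2959, 0.2269]
orientation: [-0.038, 3.139, 0.0]
wrist_force: [5.6, -2.6, 0.4]
gripper_width: 0.099
grasp_force: 20.0
time_s: 5.9
position: [0.5795, 0.3276, 0.2061]
orientation: [-0.038, 3.141, 0.001]
wrist_force: [5.8, 0.5, -0.7]
gripper_width: 0.094
grasp_force: 20.0
```

```bash
python3 -m crank '[[-0.5,[0,0,0],0],[-0.5,[0,0.004,0.002],0],[-0.5,[0,0.003,0.002],0],[-0.5,[0,0,0],0],[-0.5,[0,0,-0.02],0],[-0.5,[0,0,-0.03],0],[-0.5,[0,0,-0.035],0],[-0.5,[0,0,-0.035],0]]' && python3 -m crank '[[-0.3,[0,-0.048,0],0],[-0.3,[0,-0.048,0],0],[-0.3,[0,-0.048,0],0],[-0.3,[0,-0.048,0],0],[-0.3,[0,0,0],0],[-0.3,[0,0,0],0]]' && python3 - <<'E'
from h import *
save("wrist","w2",k=1); st(); c=camera_info("wrist")
print(w2px("wrist",(.585,.0951,.196),c))
E
```

```text
time_s: 6.9
position: [0.5785, 0.3333, 0.3242]
orientation: [0.038, -3.141, 0.0]
wrist_force: [0.8, 0.8, -0.0]
gripper_width: 0.251
grasp_force: 0.0
time_s: 7.65
position: [0.5834, 0.1418, 0.3234]
orientation: [-0.037, 3.141, 0.001]
wrist_force: [0.8, 1.0, 0.3]
gripper_width: 0.351
grasp_force: 0.0
t7.70 p [0.5834 0.1424 0.3233] x [-1.    -0.024  0.   ] y [-0.024  1.     0.001] z [-0.     0.001 -1.   ] F [-0.1 -0.4 -0.9] w0.350 g0.0
[224.70400535 203.34277833]
```

View pics/w2.png

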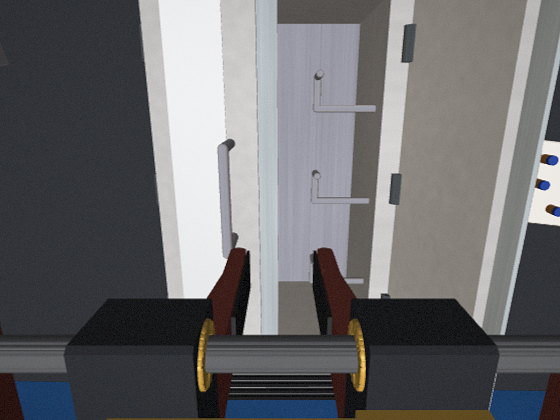

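```bash
python3 -m crank '[[-0.3,[0,-0.047,0],0],[-0.3,[0,0,0.0345],0],[-0.3,[0,0,0.0345],0],[-0.3,[0,0,0.0345],0],[-0.3,[0,0,0.0345],0],[-1,[0,0,0],0],[-1,[0,0,0],0],[-1,[0,0,0],0]]' 20 && python3 -m crank '[[-1,[0,-0.0054,-0.0056],0],[-1,[0,-0.0054,-0.0056],0],[-1,[0,-0.0063,-0.0046],0],[-1,[0,-0.0063,-0.0046],0],[-1,[0,-0.007,-0.0035],0],[-1,[0,-0.007,-0.0035],0],[-1,[0,-0.0075,-0.0022],0],[-1,[0,-0.0075,-0.0022],0]]'
```

```text
time_s: 8.7
position: [0.5858, 0.0953, 0.1869]
orientation: [-0.038, 3.138, 0.001]
wrist_force: [0.4, 2.0, 0.9]
gripper_width: 0.094
grasp_force: 20.0
time_s: 9.7
position: [0.5871, 0.0443, 0.22]
orientation: [-0.038, 3.137, 0.006]
wrist_force: [-1.8, 6.8, 7.4]
gripper_width: 0.099
grasp_force: 20.0
```

```bash
python3 -m crank '[[-1,[0,-0.0078,-0.0008],0],[-1,[0,-0.0077,-0.0008],0],[-1,[0,-0.0078,0.0005],0],[-1,[0,-0.0078,0.0005],0],[-1,[0,-0.0076,0.0018],0],[-1,[0,-0.0076,0.0019],0],[-1,[0,-0.0072,0.0031],0],[-1,[0,-0.0071,0.0032],0]]' && python3 -m crank '[[-1,[0,-0.0065,0.0043],0],[-1,[0,-0.0065,0.0043],0],[-1,[0,-0.0057,0.0054],0],[-1,[0,-0.0056,0.0054],0],[-1,[0,0,0],0],[-0.5,[0,0,0],0],[-0.5,[0,-0.004,0.002],0],[-0.5,[0,-0.003,0.002],0]]' && python3 -m crank '[[-0.5,[0,0,0],0],[-0.5,[0,0,-0.02],0],[-0.5,[0,0,-0.03],0],[-0.5,[0,0,-0.035],0],[-0.5,[0,0,-0.045],0],[-0.5,[0,0,-0.05],0]]' && python3 - <<'E'
from h import *
save("top","top1",crop=(180,120,440,310),k=3); st()
E
```

```text
time_s: 10.7
position: [0.5881, -0.019, 0.2078]
orientation: [-0.037, 3.14, -0.0]
wrist_force: [2.2, 2.9, 3.0]
gripper_width: 0.096
grasp_force: 20.0
time_s: 11.7
position: [0.5871, -0.0501, 0.1837]
orientation: [0.038, -3.14, 0.0]
wrist_force: [0.5, -0.5, 0.0]
gripper_width: 0.247
grasp_force: 0.0
time_s: 12.45
position: [0.5874, -0.0496, 0.3652]
orientation: [0.038, -3.14, -0.0]
wrist_force: [0.0, -0.4, 0.2]
gripper_width: 0.25
grasp_force: 0.0
t12.50 p [ 0.5905 -0.0502  0.3731] x [-1.    -0.024 -0.01 ] y [-0.024  1.    -0.003] z [ 0.01  -0.002 -1.   ] F [ 2.4 -0.9  3.8] w0.250 g0.0
```

View pics/top1.png

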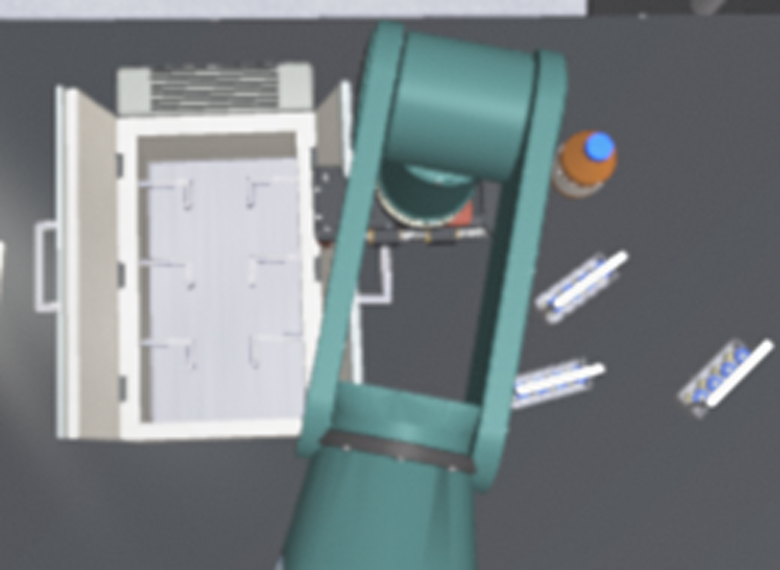

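Both leaves stand open. The hooks are visible, and the rightmost basket has been knocked outward. Hook arms in the crop are at rows of about 183, 264 and 342, columns 147–190 and 250–300.

```bash
python3 - <<'E'
from h import *
c=camera_info("top")
f=lambda u,v,z:np.round(px2w("top",u/3+180-.3,v/3+120-.3,z,c)[:2],4)
for i,(l,r,tl,tr) in enumerate([((190,342),(252,335),(188,363),(253,363)),((190,264),(252,260),(190,285),(250,283)),((190,184),(250,181),(189,205),(250,205))]):
    a,b=f(*l,.1105),f(*r,.1105);print("hook",i,"arms",a,b,"mid",(a+b)/2,"tips",f(*tl,.12),f(*tr,.12))
print("rim",f(118,440,.14),f(118,117,.14),f(313,115,.14))
for n,l in [("b1",[(557,305),(626,254)]),("b2",[(517,390),(604,368)]),("b3",[(709,404),(771,345)])]:
    a,b=[f(*p,.096) for p in l];d=b-a;print(n,(a+b)/2,np.linalg.norm(d),np.degrees(np.arctan2(d[1],d[0])))
print(np.round(state()["joint_positions"],3))
E
```

```text
hook 0 arms [0.5063 0.1779] [0.5138 0.1056] mid [0.51005 0.14175] tips [0.4809 0.1793] [0.4801 0.1042]
hook 1 arms [0.5986 0.1782] [0.6027 0.1052] mid [0.60065 0.1417 ] tips [0.5721 0.1773] [0.5738 0.1073]
hook 2 arms [0.6953 0.1786] [0.6983 0.1072] mid [0.6968 0.1429] tips [0.6675 0.1788] [0.6669 0.1069]
rim [0.3929 0.2559] [0.7694 0.2607] [0.7699 0.0317]
b1 [ 0.57805 -0.2985 ] 0.10461132825846353 -54.532358129877395
b2 [ 0.4598  -0.25635] 0.10642974208368634 -76.52520586219374
b3 [ 0.4631 -0.4683] 0.10385701709562042 -48.513067167748645
[-0.201  0.247  1.307 -0.     1.578 -1.796]
```

```bash
python3 -m crank '[[0,[0.0272,-0.0406,0],0],[0,[0.0272,-0.0406,0],0],[0,[0.0272,-0.0406,0],0],[0,[0.0272,-0.0406,0],0],[0,[0.0272,-0.0406,0],0]]' && python3 -m crank '[[0,[0,0,0.015],9.6],[0,[0,0,0.015],9.6],[0,[0,0,0.015],9.6],[0,[0,0,0.015],9.6],[0,[0,0,0.015],9.6],[0,[0,0,0.015],9.6],[0,[0,0,0.015],9.6],[0,[0,0,0.015],9.6]]' && python3 -m crank '[[0,[0,0,0],0],[0,[0,0,0],0]]' && python3 - <<'E'
from h import *
save("wrist","w3",k=1); st(); c=camera_info("wrist")
print(w2px("wrist",(.459,-.2563,.096),c),np.round(c["world_from_camera"],4).tolist())
E
```

```text
time_s: 13.12
position: [0.4559, -0.257, 0.3643]
orientation: [-0.038, 3.141, -0.0]
wrist_force: [1.1, 0.0, -0.5]
gripper_width: 0.499
grasp_force: 0.0
time_s: 14.12
position: [0.4568, -0.2558, 0.2437]
orientation: [-1.928, -2.48, 0.0]
wrist_force: [0.2, -0.1, 0.0]
gripper_width: 0.504
grasp_force: 0.0
time_s: 14.38
position: [0.4571, -0.2561, 0.2448]
orientation: [1.917, 2.488, -0.0]
wrist_force: [-0.6, -1.1, -0.6]
gripper_width: 0.499
grasp_force: 0.0
t14.43 p [ 0.4573 -0.2562  0.245 ] x [-0.254  0.967 -0.001] y [0.967 0.254 0.001] z [ 0.001 -0.001 -1.   ] F [-0.4 -0.2  1.2] w0.500 g0.0
[284.02905435 195.44038696] [[0.9669, 0.2444, 0.0729, 0.4364], [0.2551, -0.9272, -0.2743, -0.1815], [0.0006, 0.2838, -0.9589, 0.4074], [0.0, 0.0, 0.0, 1.0]]
```

View pics/w3.png

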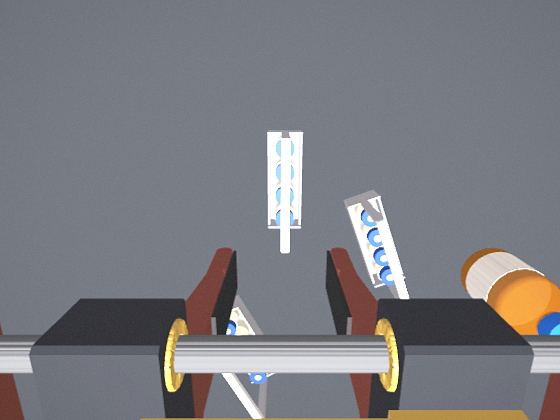

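Bar 2 runs from (285,137) to (285,252), parallel to the tool's x.

```bash
cat >> h.py <<'E'
def bar(p,q,z=.096):
    c=camera_info("wrist");P=np.array([px2w("wrist",*a,z,c) for a in(p,q)]);m=P.mean(0);d=P[1]-P[0]
    t,Rm=st();print("len",np.linalg.norm(d),"mid",m,"tool shift",np.round(Rm.T@(m-t),4),"dir in tool",np.round(np.degrees(np.arctan2(*(Rm.T@d)[[1,0]])),1))
E
python3 - <<'E'
from h import *
bar((285,137),(285,252))
E
```

```text
t14.43 p [ 0.4573 -0.2562  0.245 ] x [-0.254  0.967 -0.001] y [0.967 0.254 0.001] z [ 0.001 -0.001 -1.   ] F [-0.4 -0.2  1.2] w0.500 g0.0
len 0.10542781934045856 mid [ 0.46024642 -0.2576201   0.096     ] tool shift [-0.0019  0.0024  0.149 ] dir in tool 179.8
```

```bash
python3 -m crank '[[0,[-0.002,0.002,0.04],0],[0,[0,0,0.045],0],[0,[0,0,0.045],0],[0,[0,0,0.036],0],[0,[0,0,0],0],[-1,[0,0,0],0],[-1,[0,0,0],0],[-1,[0,0,0],0]]' 30 && python3 -m crank '[[-1,[0,0,0],0],[-1,[0,0,-0.02],0],[-1,[0,0,-0.04],0],[-1,[0,0,-0.05],0],[-1,[0,0,-0.05],0],[-1,[0,0,-0.05],4.6],[-1,[0,0,-0.05],4.6],[-1,[0,0,-0.04],4.6]]' && python3 -m crank '[[-1,[0.0397,0.0179,0],0],[-1,[0.0397,0.0179,0],0],[-1,[0.0397,0.0179,0],0],[-1,[0.0397,0.0179,0],0],[-1,[0.0397,0.0179,0],0],[-1,[0.0397,0.0179,0],0],[-1,[0.0397,0.0179,0],0],[-1,[0.0397,0.0179,0],0]]' && python3 -m crank '[[-1,[0.0397,0.0179,0],0],[-1,[0.0397,0.0179,0],0],[-1,[0,0,0],0],[-1,[0,0,0],0],[-1,[0,0,0],0]]' && python3 - <<'E'
from h import *
save("wrist","w4",k=1); st(); c=camera_info("wrist")
for x in (.587,.682):
  for y in (.1785,.1045): print(w2px("wrist",(x-.02,y,.1325),c),w2px("wrist",(x+.015,y,.1105),c))
E
```

```text
time_s: 15.42
position: [0.4602, -0.258, 0.0797]
orientation: [1.92, 2.483, -0.0]
wrist_force: [-0.5, 0.3, -0.8]
gripper_width: 0.199
grasp_force: 0.0
time_s: 16.42
position: [0.4593, -0.2572, 0.3805]
orientation: [2.208, 2.233, 0.0]
wrist_force: [-0.4, -0.7, -1.8]
gripper_width: 0.09
grasp_force: 30.0
time_s: 17.42
position: [0.5982, 0.0636, 0.3779]
orientation: [-2.206, -2.236, 0.001]
wrist_force: [0.9, -0.6, -2.2]
gripper_width: 0.087
grasp_force: 30.0
time_s: 18.05
position: [0.6325, 0.1409, 0.3783]
orientation: [2.208, 2.235, -0.001]
wrist_force: [0.4, -0.8, -1.5]
gripper_width: 0.094
grasp_force: 30.0
t18.10 p [0.6326 0.1409 0.3784] x [-0.012  1.    -0.   ] y [ 1.     0.012 -0.   ] z [-0. -0. -1.] F [-0.2 -0.1 -2. ] w0.088 g30.0
[223.67653181 140.24915286] [256.33081369 138.8434957 ]
[225.69235501 204.14537911] [256.71181583 199.75792696]
[308.73664026 141.37918335] [337.11020426 139.91811173]
[306.54542028 205.16895979] [333.68748629 200.73602433]
```

View pics/w4.png

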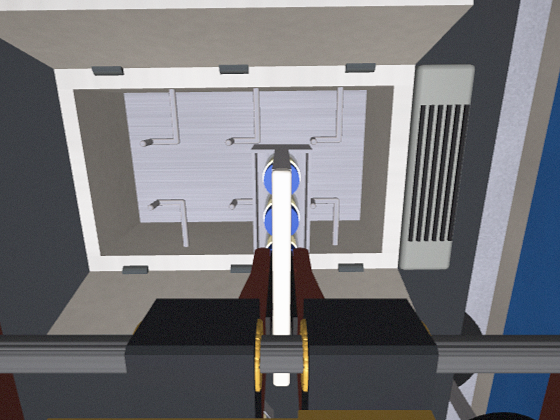

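Hook pair 2 tips are at (313,141) and (313,203), and its arms at (339,139) and (336,200). That puts it about 2–3 mm further in x than I predicted, with y good to 1 mm.

```bash
python3 -m crank '[[-1,[0.0015,0.003,0.03],0],[-1,[0,0,0.045],0],[-1,[0,0,0.045],0],[-1,[0,0,0.045],0],[-1,[0,0,0.035],0],[-1,[0,0,0.027],0],[-1,[0,0,0.02],0],[-1,[0,0,0],0]]' && python3 -m crank '[[-1,[0,0.01,0],0],[-1,[0,0.013,0],0],[-1,[0,0.013,0],0],[-1,[0,0.013,0],0],[-1,[0,0,0],0]]' && python3 -m crank '[[-1,[0,0,0.01],0],[-1,[0,0,0.01],0],[-1,[0,0,0.007],0],[-1,[0,0,0],0]]'
```

```text
time_s: 19.1
position: [0.6345, 0.1425, 0.1299]
orientation: [-2.206, -2.234, 0.005]
wrist_force: [-0.6, -0.0, -1.2]
gripper_width: 0.088
grasp_force: 30.0
time_s: 19.73
position: [0.6864, 0.1442, 0.1312]
orientation: [2.206, 2.236, 0.001]
wrist_force: [-1.0, -0.5, -2.2]
gripper_width: 0.088
grasp_force: 30.0
time_s: 20.23
position: [0.684, 0.1441, 0.1031]
orientation: [-2.205, -2.236, 0.003]
wrist_force: [0.3, -0.1, -1.9]
gripper_width: 0.085
grasp_force: 30.0
```

```bash
python3 -m crank '[[-1,[0,0,0.0025],0],[-1,[0,0,0],0]]' && python3 -m crank '[[-0.4,[0,0,0],0],[-0.4,[0,0,0],0],[-0.4,[0,0,-0.01],0],[-0.4,[0,0,-0.03],0],[-0.4,[0,0,-0.05],0],[-0.4,[0,0,-0.05],0],[-0.4,[0,0,-0.05],0],[-0.4,[0,0,-0.06],0]]' && python3 - <<'E'
from h import *
save("wrist","w5",k=1); save("top","top2",crop=(180,120,460,310),k=2.8); st()
E
```

```text
time_s: 20.48
position: [0.685, 0.1442, 0.1018]
orientation: [2.206, 2.236, 0.0]
wrist_force: [-0.8, -0.4, -1.7]
gripper_width: 0.092
grasp_force: 30.0
time_s: 21.48
position: [0.6843, 0.1441, 0.3537]
orientation: [-2.206, -2.236, 0.001]
wrist_force: [0.6, -0.0, 0.2]
gripper_width: 0.303
grasp_force: 0.0
t21.57 p [0.6883 0.1447 0.3616] x [-0.014  1.     0.001] y [1.    0.014 0.015] z [ 0.015  0.002 -1.   ] F [ 1.8 -0.1  0.2] w0.299 g0.0
```

View pics/w5.png

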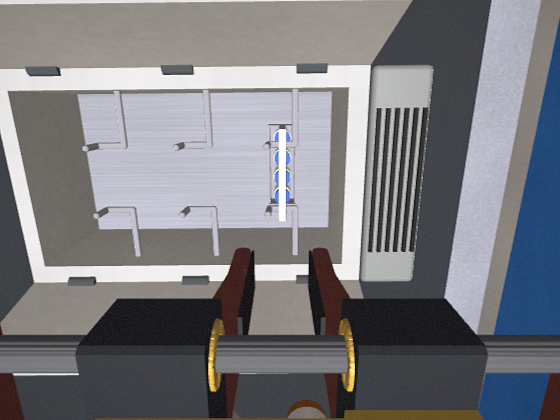

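Basket 2 hangs on hook pair 2: its bar is at column 282, between the tips at 267 and the arms at 295, and centred in y. Next is basket 1.

```bash
python3 -m crank '[[0,[-0.044,-0.0115,0],0],[0,[-0.044,-0.0115,0],0],[0,[-0.044,-0.0115,0],0],[0,[-0.044,-0.0115,0],0],[0,[-0.044,-0.0115,0],0],[0,[-0.044,-0.0115,0],0],[0,[-0.044,-0.0115,0],0],[0,[-0.044,-0.0115,0],0]]' && python3 -m crank '[[0,[-0.044,-0.0115,0],0],[0,[-0.044,-0.0115,0],0],[0,[0,0,0.027],-8.7],[0,[0,0,0.027],-8.7],[0,[0,0,0.027],-8.7],[0,[0,0,0.027],-8.7],[0,[0,0,0],0],[0,[0,0,0],0]]' && python3 - <<'E'
from h import *
save("wrist","w6",k=1); st()
print(w2px("wrist",(.578,-.2985,.096)))
E
```

```text
time_s: 22.58
position: [0.597, -0.2103, 0.352]
orientation: [2.206, 2.236, 0.0]
wrist_force: [1.3, -0.5, 0.2]
gripper_width: 0.501
grasp_force: 0.0
time_s: 23.58
position: [0.5764, -0.2976, 0.2449]
orientation: [1.44, 2.791, -0.0]
wrist_force: [0.6, 0.2, 0.4]
gripper_width: 0.499
grasp_force: 0.0
t23.62 p [ 0.5766 -0.2977  0.2453] x [-0.58   0.815 -0.002] y [0.815 0.58  0.001] z [ 0.002 -0.001 -1.   ] F [-0.4  0.7 -0.8] w0.505 g0.0
[282.89354255 196.53685724]
```

View pics/w6.png

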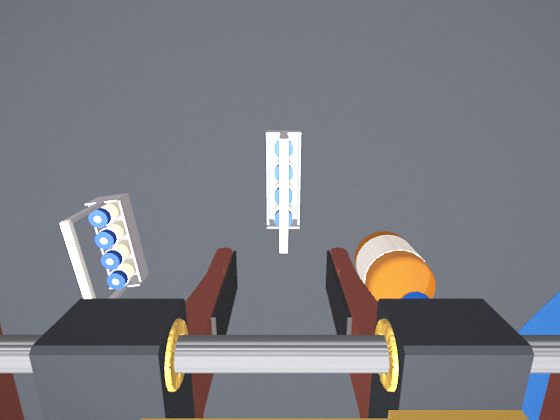

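Bar 1 runs from (283,137) to (284,252). The bottle is nearby on the right, so I'll check its clearance.

```bash
python3 - <<'E'
from h import *
bar((283,137),(284,252))
t,Rm=st()
for uv,z in (((378,180),.13),((375,174),.065)):
  p=px2w("top",*uv[:2],z); 
  p=px2w("top",588/3.3/1+200 if 0 else (592/3.3+200 if z==.13 else 575/3.3+200), (127/3.3+130 if z==.13 else 150/3.3+130), z); print(p, Rm.T@(p-t))
E
```

```text
t23.62 p [ 0.5766 -0.2977  0.2453] x [-0.58   0.815 -0.002] y [0.815 0.58  0.001] z [ 0.002 -0.001 -1.   ] F [-0.4  0.7 -0.8] w0.505 g0.0
len 0.1055930959489977 mid [ 0.57880693 -0.29866271  0.096     ] tool shift [-0.0017  0.0011  0.1493] dir in tool 179.4
t23.62 p [ 0.5766 -0.2977  0.2453] x [-0.58   0.815 -0.002] y [0.815 0.58  0.001] z [ 0.002 -0.001 -1.   ] F [-0.4  0.7 -0.8] w0.505 g0.0
[ 0.73173253 -0.30613652  0.13      ] [-0.09654277  0.12137619  0.11562786]
[ 0.72336882 -0.30325029  0.065     ] [-0.08919925  0.11618965  0.18060828]
```

```bash
python3 -m crank '[[-0.2,[-0.0017,0.001,0.04],0],[-0.2,[0,0,0.045],0],[-0.2,[0,0,0.045],0],[-0.2,[0,0,0.036],0],[-0.2,[0,0,0],0],[-1,[0,0,0],0],[-1,[0,0,0],0],[-1,[0,0,0],0]]' 30 && python3 -m crank '[[-1,[0,0,0],0],[-1,[0,0,-0.02],0],[-1,[0,0,-0.04],0],[-1,[0,0,-0.05],0],[-1,[0,0,-0.05],8.6],[-1,[0,0,-0.05],8.6],[-1,[0,0,-0.05],8.6],[-1,[0,0,-0.04],8.6]]' && python3 -m crank '[[-1,[0.0441,-0.0031,0],0],[-1,[0.0441,-0.0031,0],0],[-1,[0.0441,-0.0031,0],0],[-1,[0.0441,-0.0031,0],0],[-1,[0.0441,-0.0031,0],0],[-1,[0.0441,-0.0031,0],0],[-1,[0.0441,-0.0031,0],0],[-1,[0.0441,-0.0031,0],0]]' && python3 -m crank '[[-1,[0.0441,-0.0031,0],0],[-1,[0.0441,-0.0031,0],0],[-1,[0,0,0],0],[-1,[0,0,0],0],[-1,[0,0,0],0]]' && python3 - <<'E'
from h import *
st()
E
```

```text
time_s: 24.62
position: [0.5787, -0.2987, 0.0795]
orientation: [1.435, 2.791, -0.001]
wrist_force: [0.2, 0.4, 0.1]
gripper_width: 0.098
grasp_force: 0.2
time_s: 25.62
position: [0.5775, -0.298, 0.3798]
orientation: [2.204, 2.238, -0.0]
wrist_force: [-0.6, 0.0, -3.4]
gripper_width: 0.086
grasp_force: 30.0
time_s: 26.62
position: [0.5448, 0.0554, 0.3773]
orientation: [-2.198, -2.243, 0.001]
wrist_force: [0.8, -0.1, -1.4]
gripper_width: 0.087
grasp_force: 30.0
time_s: 27.25
position: [0.5377, 0.1411, 0.3775]
orientation: [2.2, 2.243, -0.001]
wrist_force: [0.5, 0.0, -1.8]
gripper_width: 0.085
grasp_force: 30.0
t27.25 p [0.5377 0.1411 0.3775] x [-0.019  1.    -0.001] y [ 1.     0.019 -0.   ] z [-0.    -0.001 -1.   ] F [ 0.5  0.  -1.8] w0.085 g30.0
```

```bash
python3 -m crank '[[-1,[0.0012,0.003,0.03],0],[-1,[0,0,0.045],0],[-1,[0,0,0.045],0],[-1,[0,0,0.045],0],[-1,[0,0,0.035],0],[-1,[0,0,0.027],0],[-1,[0,0,0.019],0],[-1,[0,0,0],0]]' && python3 -m crank '[[-1,[0,0.01,0],0],[-1,[0,0.013,0],0],[-1,[0,0.013,0],0],[-1,[0,0.013,0],0],[-1,[0,0,0],0]]' && python3 -m crank '[[-1,[0,0,0.01],0],[-1,[0,0,0.01],0],[-1,[0,0,0.01],0],[-1,[0,0,0],0],[-1,[0,0,0],0]]'
```

```text
time_s: 28.25
position: [0.5397, 0.1422, 0.1304]
orientation: [-2.199, -2.241, 0.005]
wrist_force: [0.1, 1.0, -2.7]
gripper_width: 0.087
grasp_force: 30.0
time_s: 28.88
position: [0.5912, 0.1445, 0.1319]
orientation: [2.198, 2.243, 0.001]
wrist_force: [-0.4, 0.3, -1.8]
gripper_width: 0.087
grasp_force: 30.0
time_s: 29.5
position: [0.5893, 0.1444, 0.1012]
orientation: [-2.198, -2.244, 0.001]
wrist_force: [0.9, 0.3, -2.7]
gripper_width: 0.086
grasp_force: 30.0
```

```bash
python3 -m crank '[[-0.4,[0,0,0],0],[-0.4,[0,0,0],0],[-0.4,[0,0,-0.01],0],[-0.4,[0,0,-0.03],0],[-0.4,[0,0,-0.05],0],[-0.4,[0,0,-0.05],0],[-0.4,[0,0,-0.05],0],[-0.4,[0,0,-0.06],0]]' && python3 -c '
from h import *
save("wrist","w7")' && python3 -m crank '[[0,[-0.047,-0.0106,0],0],[0,[-0.047,-0.0106,0],0],[0,[-0.047,-0.0106,0],0],[0,[-0.047,-0.0106,0],0],[0,[-0.047,-0.0106,0],0],[0,[-0.047,-0.0106,0],0],[0,[-0.047,-0.0106,0],0],[0,[-0.047,-0.0106,0],0]]' && python3 -m crank '[[0,[-0.047,-0.0106,0],0],[0,[-0.047,-0.0106,0],0],[0,[-0.047,-0.0106,0],0],[0,[-0.047,-0.0106,0],0],[0,[-0.047,-0.0106,0],0],[0,[0,0,0.027],-10.1],[0,[0,0,0.027],-10.1],[0,[0,0,0.027],-10.1]]' && python3 -m crank '[[0,[0,0,0.027],-10.1],[0,[0,0,0],0],[0,[0,0,0],0]]' && python3 - <<'E'
from h import *
save("wrist","w8"); st()
print(w2px("wrist",(.463,-.468,.096)))
a=cv2.imread("pics/w7.png")[50:300,0:400];b=cv2.imread("pics/w8.png")[50:300,130:530]
cv2.imwrite("pics/w78.png",cv2.resize(np.vstack([a,b]),None,fx=1.2,fy=1.2))
E
```

```text
time_s: 30.5
position: [0.5889, 0.1443, 0.3538]
orientation: [-2.198, -2.244, 0.001]
wrist_force: [1.0, 0.5, -0.6]
gripper_width: 0.301
grasp_force: 0.0
time_s: 31.55
position: [0.5121, -0.2347, 0.3526]
orientation: [2.198, 2.243, 0.0]
wrist_force: [1.1, -0.2, 0.5]
gripper_width: 0.5
grasp_force: 0.0
time_s: 32.55
position: [0.4643, -0.4696, 0.2707]
orientation: [1.528, 2.744, -0.001]
wrist_force: [0.8, -0.1, -0.1]
gripper_width: 0.501
grasp_force: 0.0
time_s: 32.92
position: [0.4649, -0.4698, 0.2452]
orientation: [1.293, 2.862, -0.001]
wrist_force: [-0.0, -0.8, 0.8]
gripper_width: 0.504
grasp_force: 0.0
t32.98 p [ 0.4651 -0.47    0.2456] x [-0.662  0.75  -0.003] y [ 0.75   0.662 -0.   ] z [ 0.002 -0.002 -1.   ] F [ 0.  -0.9 -0. ] w0.502 g0.0
[282.05774175 191.88292248]
```

View pics/w78.png

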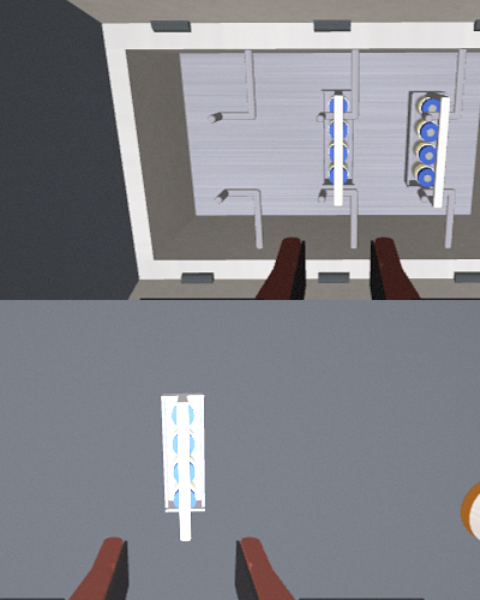

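Baskets 1 and 2 hang properly. Bar 3 runs from (281.7,133) to (284.2,250).

```bash
python3 - <<'E'
from h import *
bar((281.7,134),(284.2,250))
E
```

```text
t32.98 p [ 0.4651 -0.47    0.2456] x [-0.662  0.75  -0.003] y [ 0.75   0.662 -0.   ] z [ 0.002 -0.002 -1.   ] F [ 0.  -0.9 -0. ] w0.502 g0.0
len 0.10620188999409275 mid [ 0.46536566 -0.46939436  0.096     ] tool shift [0.0006 0.0006 0.1496] dir in tool 178.7
```

```bash
python3 -m crank '[[-0.2,[0.0006,0.0006,0.04],-1.3],[-0.2,[0,0,0.045],0],[-0.2,[0,0,0.045],0],[-0.2,[0,0,0.036],0],[-0.2,[0,0,0],0],[-1,[0,0,0],0],[-1,[0,0,0],0],[-1,[0,0,0],0]]' 30 && python3 -m crank '[[-1,[0,0,0],0],[-1,[0,0,-0.02],0],[-1,[0,0,-0.04],0],[-1,[0,0,-0.05],0],[-1,[0,0,-0.05],10.4],[-1,[0,0,-0.05],10.4],[-1,[0,0,-0.05],10.4],[-1,[0,0,-0.04],10.4]]' && python3 -m crank '[[-1,[0.047,-0.0008,0],0],[-1,[0.047,-0.0008,0],0],[-1,[0.047,-0.0008,0],0],[-1,[0.047,-0.0008,0],0],[-1,[0.047,-0.0008,0],0],[-1,[0.047,-0.0008,0],0],[-1,[0.047,-0.0008,0],0],[-1,[0.047,-0.0008,0],0]]' && python3 -m crank '[[-1,[0.047,-0.0008,0],0],[-1,[0.047,-0.0008,0],0],[-1,[0.047,-0.0008,0],0],[-1,[0.047,-0.0008,0],0],[-1,[0.047,-0.0008,0],0],[-1,[0,0,0],0],[-1,[0,0,0],0],[-1,[0,0,0],0]]' && python3 - <<'E'
from h import *
st()
E
```

```text
time_s: 33.98
position: [0.4652, -0.4693, 0.0795]
orientation: [1.255, 2.877, -0.002]
wrist_force: [-0.2, 0.1, 0.8]
gripper_width: 0.102
grasp_force: 0.3
time_s: 34.98
position: [0.4643, -0.4682, 0.3798]
orientation: [2.203, 2.239, -0.0]
wrist_force: [-0.4, -0.1, -3.1]
gripper_width: 0.086
grasp_force: 30.0
time_s: 35.98
position: [0.4488, -0.091, 0.3775]
orientation: [-2.196, -2.245, 0.001]
wrist_force: [1.0, -0.5, -2.6]
gripper_width: 0.086
grasp_force: 30.0
time_s: 36.98
position: [0.4404, 0.1412, 0.3776]
orientation: [2.198, 2.244, -0.001]
wrist_force: [-0.4, -0.3, -3.2]
gripper_width: 0.088
grasp_force: 30.0
t36.98 p [0.4404 0.1412 0.3776] x [-0.021  1.    -0.001] y [ 1.     0.021 -0.   ] z [-0.    -0.001 -1.   ] F [-0.4 -0.3 -3.2] w0.088 g30.0
```

```bash
python3 -m crank '[[-1,[0,0.0045,0.03],0],[-1,[0,0,0.045],0],[-1,[0,0,0.045],0],[-1,[0,0,0.045],0],[-1,[0,0,0.035],0],[-1,[0,0,0.027],0],[-1,[0,0,0.019],0],[-1,[0,0,0],0]]' && python3 -m crank '[[-1,[0,0.01,0],0],[-1,[0,0.013,0],0],[-1,[0,0.013,0],0],[-1,[0,0.013,0],0],[-1,[0,0,0],0]]' && python3 -m crank '[[-1,[0,0,0.01],0],[-1,[0,0,0.01],0],[-1,[0,0,0.01],0],[-1,[0,0,0],0],[-1,[0,0,0],0]]'
```

```text
time_s: 37.98
position: [0.4441, 0.141, 0.1307]
orientation: [-2.197, -2.243, 0.004]
wrist_force: [-1.5, 0.7, -2.5]
gripper_width: 0.088
grasp_force: 30.0
time_s: 38.6
position: [0.4957, 0.1435, 0.1319]
orientation: [2.196, 2.245, 0.002]
wrist_force: [0.2, -0.2, -2.8]
gripper_width: 0.088
grasp_force: 30.0
time_s: 39.22
position: [0.4936, 0.1434, 0.1013]
orientation: [-2.196, -2.246, 0.001]
wrist_force: [0.4, -0.0, -2.2]
gripper_width: 0.086
grasp_force: 30.0
```

```bash
python3 -m crank '[[-0.4,[0,0,0],0],[-0.4,[0,0,0],0],[-0.4,[0,0,-0.01],0],[-0.4,[0,0,-0.03],0],[-0.4,[0,0,-0.05],0],[-0.4,[0,0,-0.05],0],[-0.4,[0,0,-0.05],0],[-0.4,[0,0,-0.06],0]]' && python3 -m crank '[[-0.5,[0,0,0],-10],[-0.5,[0,0,0],-10],[-0.5,[0,0,0],-10],[-0.5,[0,0,0],-10],[-0.5,[0,0,0],-10],[-0.5,[0,0,0],-10],[-0.5,[0,0,0],-10],[-0.5,[0,0,0],-10]]' && python3 -m crank '[[-0.5,[0,0,0],-10.2],[-0.5,[-0.018,-0.039,0],0],[-0.5,[-0.018,-0.039,0],0],[-0.5,[-0.018,-0.039,0],0],[-0.5,[-0.018,-0.039,0],0],[-0.5,[-0.018,-0.039,0],0],[-0.5,[0,0,0],0],[-0.5,[0,0,0],0]]' && python3 - <<'E'
from h import *
save("top","top3",crop=(180,120,460,310),k=1.4); save("wrist","w9"); st()
a=cv2.imread("pics/w9.png");b=cv2.imread("pics/top3.png")
cv2.imwrite("pics/c9.png",np.vstack([a[:300], cv2.copyMakeBorder(b,0,0,0,560-b.shape[1],0)]))
for z,y in((.193,-.048),): print(w2px("wrist",(.586,y,z)))
E
```

```text
time_s: 40.22
position: [0.4931, 0.1433, 0.3539]
orientation: [-2.197, -2.246, 0.001]
wrist_force: [1.6, -0.1, -0.6]
gripper_width: 0.307
grasp_force: 0.0
time_s: 41.22
position: [0.4938, 0.1434, 0.3526]
orientation: [0.23, 3.132, 0.0]
wrist_force: [0.4, -0.5, 0.0]
gripper_width: 0.251
grasp_force: 0.0
time_s: 42.22
position: [0.5885, -0.0489, 0.3521]
orientation: [0.04, -3.141, -0.001]
wrist_force: [1.0, 0.9, 0.4]
gripper_width: 0.251
grasp_force: 0.0
t42.33 p [ 0.5884 -0.0482  0.3522] x [-1.    -0.027 -0.   ] y [-0.027  1.     0.   ] z [ 0.  0. -1.] F [-0.6  0.5  1. ] w0.253 g0.0
[281.7699928  191.14066438]
```

View pics/c9.png

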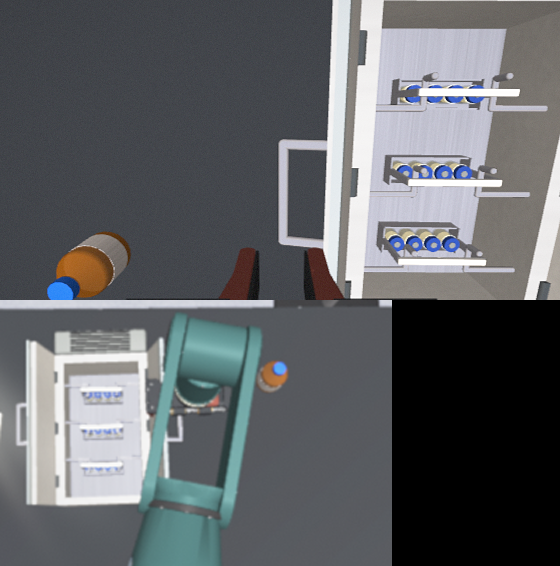

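All three baskets hang on their own hook pairs. The right handle bar is at column 284, rows 143–242, as expected. Next I'll grip it and swing it shut.

```bash
python3 -m crank '[[-0.5,[0,-0.001,0.04],0],[-0.5,[0,0,0.045],0],[-0.5,[0,0,0.045],0],[-0.5,[0,0,0.038],0],[-0.5,[0,0.003,0],0],[-1,[0,0,0],0],[-1,[0,0,0],0],[-1,[0,0,0],0]]' 20 && python3 -m crank '[[-1,[0,0.0024,-0.003],0],[-1,[0,0.0025,-0.0031],0],[-1,[0,0.0056,-0.0054],0],[-1,[0,0.0057,-0.0054],0],[-1,[0,0.0065,-0.0043],0]]'
```

```text
time_s: 43.32
position: [0.5904, -0.0467, 0.1859]
orientation: [-0.04, 3.137, 0.001]
wrist_force: [-0.7, 2.9, 7.1]
gripper_width: 0.092
grasp_force: 20.0
time_s: 43.95
position: [0.5898, -0.0269, 0.2065]
orientation: [-0.04, 3.138, -0.008]
wrist_force: [1.6, -8.2, 5.2]
gripper_width: 0.093
grasp_force: 20.0
```

```bash
python3 -m crank '[[-1,[0,0.0065,-0.0043],0],[-1,[0,0.0071,-0.0032],0],[-1,[0,0.0072,-0.0031],0],[-1,[0,0.0076,-0.0019],0],[-1,[0,0.0076,-0.0018],0],[-1,[0,0.0078,-0.0005],0],[-1,[0,0.0078,-0.0005],0],[-1,[0,0.0078,0.0008],0]]' && python3 -m crank '[[-1,[0,0.0077,0.0009],0],[-1,[0,0.0075,0.0022],0],[-1,[0,0.0075,0.0022],0],[-1,[0,0.007,0.0035],0],[-1,[0,0.007,0.0035],0],[-1,[0,0.0063,0.0046],0],[-1,[0,0.0063,0.0046],0],[-1,[0,0.0054,0.0056],0]]' && python3 -m crank '[[-1,[0,0.0054,0.0057],0],[-1,[0,0,0],0],[-1,[0,0,0.001],0],[-1,[0,0,0],0]]'
```

```text
time_s: 44.95
position: [0.5883, 0.0352, 0.2205]
orientation: [-0.04, 3.138, -0.0]
wrist_force: [5.8, -0.5, 5.0]
gripper_width: 0.101
grasp_force: 20.0
time_s: 45.95
position: [0.5859, 0.0903, 0.192]
orientation: [-0.041, 3.14, 0.001]
wrist_force: [5.3, 0.1, 0.2]
gripper_width: 0.096
grasp_force: 20.0
time_s: 46.45
position: [0.5854, 0.0953, 0.1859]
orientation: [-0.041, 3.141, 0.001]
wrist_force: [3.4, -0.3, 3.4]
gripper_width: 0.096
grasp_force: 20.0
```

```bash
python3 -m crank '[[-0.5,[0,0,0],0],[-0.5,[0,0,0],0],[-0.5,[0,0,-0.03],0],[-0.5,[0,0,-0.04],0],[-0.5,[0,0,-0.05],0],[-0.5,[0,0,-0.035],0],[-0.5,[0,0,0],0]]' && python3 -m crank '[[-0.5,[0,0.048,0],0],[-0.5,[0,0.048,0],0],[-0.5,[0,0.048,0],0],[-0.5,[0,0.048,0],0],[-0.5,[0,0.048,0],0],[-0.5,[0,0,0],0],[-0.5,[0,0,0],0]]' && python3 - <<'E'
from h import *
save("wrist","w10"); st()
print(w2px("wrist",(.58,.3335,.2123)))
E
```

```text
time_s: 47.32
position: [0.5861, 0.0951, 0.3431]
orientation: [-0.04, 3.137, 0.0]
wrist_force: [-0.6, -0.1, -0.7]
gripper_width: 0.248
grasp_force: 0.0
time_s: 48.2
position: [0.5781, 0.334, 0.3386]
orientation: [0.041, -3.138, 0.003]
wrist_force: [-0.7, -1.0, -0.6]
gripper_width: 0.253
grasp_force: 0.0
t48.25 p [0.5785 0.3336 0.3392] x [-1.    -0.025  0.002] y [-0.025  1.    -0.002] z [-0.002 -0.002 -1.   ] F [-0.5 -0.5  0.7] w0.250 g0.0
[281.67708782 205.11366872]
```

View pics/w10.png

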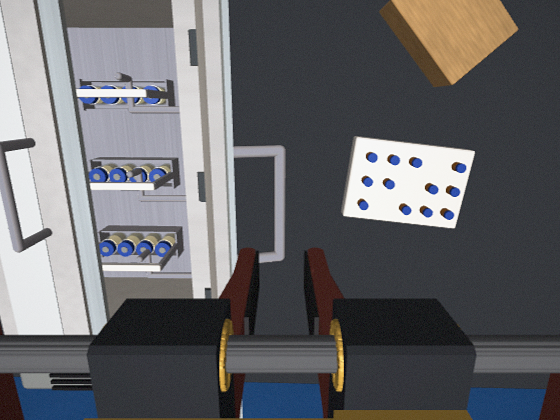

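The right leaf is down. The left handle bar is at column 280, as predicted, so I'll grip it and shut it.

```bash
python3 -m crank '[[-0.5,[0,0.0025,0.03],0],[-0.5,[0,0,0.04],0],[-0.5,[0,0,0.04],0],[-0.5,[0,0,0.027],0],[-0.5,[0,-0.0025,0],0],[-1,[0,0,0],0],[-1,[0,0,0],0],[-1,[0,0,0],0]]' 20 && python3 -m crank '[[-1,[0,-0.0033,-0.0032],0],[-1,[0,-0.0033,-0.0033],0],[-1,[0,-0.0073,-0.0056],0],[-1,[0,-0.0074,-0.0055],0],[-1,[0,-0.0082,-0.0042],0],[-1,[0,-0.0083,-0.0042],0],[-1,[0,-0.0088,-0.0027],0],[-1,[0,-0.0089,-0.0027],0]]'
```

```text
time_s: 49.25
position: [0.5801, 0.3325, 0.2052]
orientation: [-0.04, 3.139, -0.005]
wrist_force: [1.8, -6.9, -0.5]
gripper_width: 0.095
grasp_force: 20.0
time_s: 50.25
position: [0.5812, 0.2797, 0.2367]
orientation: [-0.041, 3.139, 0.003]
wrist_force: [3.4, 2.5, 2.0]
gripper_width: 0.097
grasp_force: 20.0
```

```bash
python3 -m crank '[[-1,[0,-0.0092,-0.0011],0],[-1,[0,-0.0092,-0.0011],0],[-1,[0,-0.0092,0.0004],0],[-1,[0,-0.0092,0.0005],0],[-1,[0,-0.009,0.0021],0],[-1,[0,-0.009,0.0021],0],[-1,[0,-0.0085,0.0036],0],[-1,[0,-0.0085,0.0036],0]]' && python3 -m crank '[[-1,[0,-0.0078,0.005],0],[-1,[0,-0.0077,0.0051],0],[-1,[0,-0.0068,0.0063],0],[-1,[0,-0.0067,0.0063],0],[-1,[0,-0.0056,0.0073],0],[-1,[0,-0.0055,0.0074],0],[-1,[0,0,0],0],[-1,[0,0,0.001],0]]'
```

```text
time_s: 51.25
position: [0.5826, 0.2066, 0.2247]
orientation: [-0.04, 3.141, -0.001]
wrist_force: [6.0, 0.1, 0.9]
gripper_width: 0.093
grasp_force: 20.0
time_s: 52.25
position: [0.5831, 0.166, 0.1856]
orientation: [0.04, -3.14, 0.004]
wrist_force: [4.8, -5.5, 2.8]
gripper_width: 0.096
grasp_force: 20.0
```

```bash
python3 -m crank '[[-0.4,[0,0,0],0],[-0.4,[0,0,0],0],[-0.4,[0,0,-0.03],0],[-0.4,[0,0,-0.04],0],[-0.4,[0,0,-0.05],0],[-0.4,[0,0,-0.05],0],[-0.4,[0,0,-0.03],0],[-0.4,[0,0.05,0],0]]' && python3 -m crank '[[-0.4,[0,0.05,0],0],[-0.4,[0,0.05,0],0],[-0.4,[0,0.05,0],0],[-0.4,[0,0.05,0],0],[-0.4,[0,0,0],0],[-0.4,[0,0,0],0],[-0.4,[0,0,0],0],[-0.4,[0,0,0],0]]' && python3 - <<'E'
from h import *
save("scene","s11"); save("top","t11",crop=(120,120,440,320),k=1.75); st()
a=cv2.imread("pics/s11.png")[130:360,120:500];b=cv2.imread("pics/t11.png")
a=cv2.resize(a,(560,339-90));cv2.imwrite("pics/c11.png",np.vstack([cv2.resize(cv2.imread("pics/s11.png")[150:360,180:460],(560,250*560//560)),b[:,:560]])[:600])
E
```

```text
time_s: 53.25
position: [0.583, 0.2161, 0.3897]
orientation: [-0.034, 3.137, 0.0]
wrist_force: [0.7, 0.2, -0.6]
gripper_width: 0.301
grasp_force: 0.0
time_s: 54.25
position: [0.5771, 0.4162, 0.3869]
orientation: [-0.038, 3.141, -0.0]
wrist_force: [0.7, 0.0, 0.4]
gripper_width: 0.301
grasp_force: 0.0
t54.35 p [0.5772 0.4165 0.3869] x [-1.    -0.025 -0.   ] y [-0.025  1.     0.   ] z [ 0.  0. -1.] F [ 0.4 -0.1  0.4] w0.298 g0.0
```

View pics/c11.png

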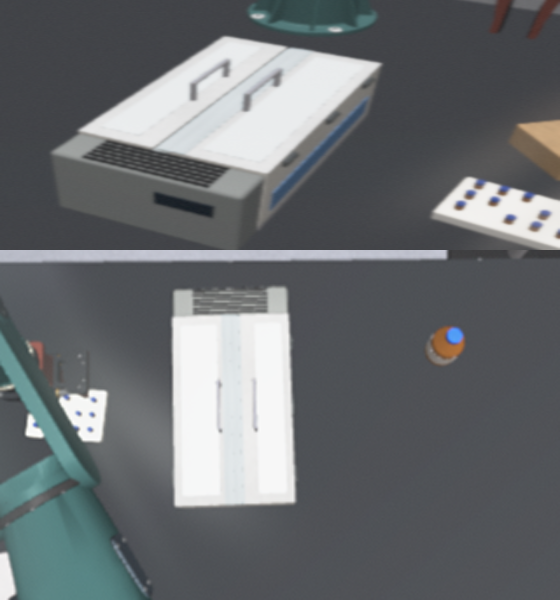

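The lid is flat and lapped, no baskets remain on the bench, and the bystanders look undisturbed.

```bash
python3 -c '
from rig import *
print(hand_in())'
```

```text
the job is handed in; nothing more can be done
None
```

The job is handed in: all three baskets hang in the chiller, each on its own pair of hooks, the lid is shut right leaf first and then left, and the bottle, carton and tray were left alone; it took about 54 s and the verdict was not reported.

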